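# Set the angle jig to the red magnet and lock it

### The job

Set the angle jig on the bench: with a fingertip, gently push its swinging arm round until the yellow needle lies over the red magnet (not the blue one). Then push the black locking lever clockwise, as seen from above, all the way round to its stop, and leave the jig set and locked with your hand clear of it. Only push - grip and lift nothing - and do not disturb the jar, the pine offcut or the tape measure beside the jig.

Things in the scene. Friction and masses are not known exactly. Their poses are not given: they have to be found in the camera images.
- jig_base: Fixed grey plate of the angle jig, 270 x 260 x 12 mm, on the bench. Origin: on the vertical pivot axis (of both arm and lever), at the bench surface. z up; x is the middle of the swinging arm's travel. The plate spans x -60 to 210 mm, y -130 to 130 mm. It has a white scale and a steel stop pin for the lever (12 mm wide, 50 mm from the pivot, top 70 mm above the bench).
- swing_arm: Swinging arm: an aluminium bar, 24 mm wide, reaching 130 mm from the pivot, upright sides from 17 to 47 mm above the bench, with the yellow needle. Origin on the pivot axis at the bench surface; x points along arm and needle, z up. Turns 0.95 rad either way from the plate's x with light friction (about 2.5 N at 100 mm) and stays where left; the lever does not hinder it.
- needle_tip (a point): Point of the yellow needle, 187 mm from the pivot axis and 36 mm above the bench; the needle is 3 to 6 mm wide and passes 13 mm above the magnets.
- red_magnet: Red round magnet, 18 mm across, 9 mm high, stuck fast on the plate 150 to 190 mm from the pivot; it cannot be shifted. Origin: centre of its underside. It stands on either side of the arm.
- blue_magnet: Blue magnet of the same size, on the other side of the arm. Not the mark to use.
- lock_lever: Locking lever on top of the pivot: a level black round handle, 14 mm thick, its middle 62 mm above the bench, on the side away from the needle. Origin on the pivot axis at the bench surface; x points along the handle, z up. The bare rod runs 20 to 92 mm from the pivot. Light friction (about 2 N at 80 mm from the pivot); it stays where it is left.
- lever_knob (a point): Centre of the black ball, 26 mm across, at the lever's end, 105 mm from the pivot axis and 62 mm above the bench. In the plate's frame, counter-clockwise from the plate's x, the lever's direction starts (unlocked) at 3.49 to 3.74 rad and is 2.44 rad at the stop (locked): it turns 1.05 to 1.3 rad clockwise.
- jar_brass: Loose glass jar of brass screws, 58 mm across, 72 mm high, beside the jig beyond the needle. Origin: centre of its underside. Bystander.
- offcut_pine: Loose pine offcut, 60 x 110 x 25 mm, beside the jig beyond the needle. Origin: centre of its underside. Bystander.
- tape_measure: Loose yellow tape measure, 39 x 86 x 60 mm, beside the jig beyond the lever. Origin: centre of its underside. Bystander.

How it is judged:
By the outcome, as a careful person would: the job done as asked, in the order asked, and still so for the second after the job is handed in, with the robot touching nothing.
It also fails if it takes over 53 s, if anything falls off the work surface, if the arm or the gripper's body presses on something with over 40 N, if the wrist force passes 120 N, or if a joint passes its speed limit or range.

### The arm

A 6-joint arm with a two-finger parallel gripper is mounted at the origin on a cart in front of the work surface, level with it; the furniture and walls round the work are solid. World frame = base frame: x ahead of the robot, y to its left, z up, the work surface at z = 0. Lengths are in m, angles in degrees, forces in N, time in s.
With the tool pointing down it reaches from about 0.425 to 0.95 m from the base axis. Payload 14.7 kg.
Tool frame: the origin (TCP) lies on the centre line of the jaws, within the pads' length; the fingertips stand 14 mm ahead of it and the grasp point (between the pads) lies 5 mm behind it (finger_overhang is the distance from the TCP to the fingertips, in m); y points along the fingers, x is the direction in which the jaws open and shut, and the axes are right-handed (so a half turn about y gives the same grasp; the last joint's range is limited). The gripper opens to 85 mm and grips with 20 to 120 N. Pads are 22 mm wide; open, the fingers measure 114 mm over their backs; the gripper's body (76 mm by 85 mm) begins 54 mm behind the grasp point. The pads swing forward as they close: fully open they stand 13 mm farther back than shut.
Start: joints at [-66.383, 27.513, 91.461, -0, 61.026, -2.67], TCP at [0.288, -0.583, 0.245] pointing down, gripper open.
Joint ranges: [-157.49, 157.49], [-46.99, 117.5], [13.45, 153.17], [-89.5, 269.5], [5.16, 153.95], [-167.48, 167.48]. Speed limits (degrees/s): [108.29, 108.29, 136.94, 172.46, 172.46, 172.46].

### API

Orientations are given as a 3x3 rotation matrix whose columns are the frame's x, y, z axes.
In Python, from rig import sense, capture, get_calibration, hand_in, finger_overhang gives the robot as it stands.
- The arm moves only by the tool jog_arm, never from a script. Its argument "plan" is a list that holds one entry, the list of rows, each a list of 4 numbers: the shift along the tool's x, y, z in mm, then the turn about the tool's y in rad. In form: [[[tx, ty, tz, turn], ...]]. A call has 1 to 12 rows; each row is the pose to reach, as a shift and turn from the pose commanded when the call began, along the tool's axes at that moment; what a row does not reach only later rows make up. A row lasts 1/8 s, in which the tool goes at most 62.5 mm and 10.7 degrees, less where a joint would pass 70% of its speed; a pose out of reach is approached as far as the arm can. A call with a gripper value outside its range is refused whole. "gripper" is the finger opening in mm, from 0 to 85.4, set as the call begins (left out, the last holds). The fingers move at their own pace and stop on an object; "newtons" is the grip in N (left out, the last holds). Time passes only in rows, so rows that repeat a pose let the fingers close. It gives the time, the measured TCP pose, the force and the opening at its end, in the units of the state.
- sense(): the state, without advancing time (a new reading comes with each control period).
- capture(name): name is "side" or "top" or "wrist"; returns the picture (420x560x3 uint8, blue, green, red); there is no depth.
- get_calibration(name): a dict with "mtx" (3x3 intrinsics, pixels), "cam_to_world" (4x4, takes a point from camera to world coordinates). Camera axes: x right, y down, z forward; pixel columns grow to the right and rows downward; lengths in m; the calibration is good to about 2 mm. The wrist camera is an equidistant fisheye: a pixel r from the principal point sees the ray r / f radians off the axis. A picture is of the moment at which its call begins: read the wrist's pose just before it. get_calibration takes no time and is no camera call; for the wrist camera it gives the pose at the moment of the call.
- hand_in(): hands the job in, once; it reports no verdict.
The state is a dict: "time_s": time; "qpos": joint angles; "qvel": joint speeds; "joint_torque": joint torques, N m; "ee_pos": TCP position; "tool_rot": TCP orientation; "contact_force": force on the tool from outside, world axes, zero at the start; "torque": the same for the moment, N m; "gripper_width": opening from 0.0 (shut) to 1.0 (fully open).
Only numpy, scipy, OpenCV 4.12 (cv2) and the standard library are available. Lean on these libraries where they do the work, as an engineer would, in place of code of your own. Each camera call takes 0.05 s, during which the arm holds its last target.

## Working session

There is one attempt and no reset: what is moved stays moved. The work goes in short steps, Python scripts to look and compute and a tool call to move; the robot and the scene stay as the last step left them, time stands still between calls to the robot, and variables do not carry over. Pictures are saved under pics/ and viewed, and the job is handed in when it is done.

Besides the shell and the picture viewer there is one more tool, called after ">>>" as name(argument=value, ...), one argument or row to a line, values as JSON. jog_arm: Moves the arm, as the interface text tells. Its arguments: {"type":"object","properties":{"plan":{"type":"array","items":{"type":"array","items":{"type":"array","items":{"type":"number"}}}},"gripper":{"type":"number"},"newtons":{"type":"number"}},"required":["plan"]}

```bash
mkdir -p pics; ls
python3 - <<'E'
from rig import *
import cv2
s=sense();print(s['time_s'],s['ee_pos'],s['tool_rot'],s['gripper_width'])
for n in('side','top'):
    cv2.imwrite(f'pics/{n}0.png',capture(n)); c=get_calibration(n);print(n,c)
E
```

```text
pics
0.0 [ 0.28771157 -0.58242428  0.24471114] [[ 4.42872535e-01 -4.77308883e-04  8.96584458e-01]
 [-8.96583855e-01  1.04039651e-03  4.42872791e-01]
 [-1.14419046e-03 -9.99999345e-01  3.28156005e-05]] 0.9998196598917933
side {'mtx': array([[462.15276324,   0.        , 270.19588868],
       [  0.        , 462.15276324, 212.17430022],
       [  0.        ,   0.        ,   1.        ]]), 'cam_to_world': array([[-0.99408486, -0.02764158,  0.10502966,  0.43481706],
       [-0.10731165,  0.39885604, -0.91071294,  0.94282506],
       [-0.01671817, -0.91659686, -0.39946302,  0.44781419],
       [ 0.        ,  0.        ,  0.        ,  1.        ]])}
top {'mtx': array([[423.80973569,   0.        , 283.05959194],
       [  0.        , 423.80973569, 206.24735974],
       [  0.        ,   0.        ,   1.        ]]), 'cam_to_world': array([[-0.00324037, -0.98887097,  0.14874036,  0.40056174],
       [-0.99968852,  0.00688408,  0.02398881,  0.09938102],
       [-0.02474578, -0.1486163 , -0.98858527,  0.92955282],
       [ 0.        ,  0.        ,  0.        ,  1.        ]])}
```

View pics/top0.png

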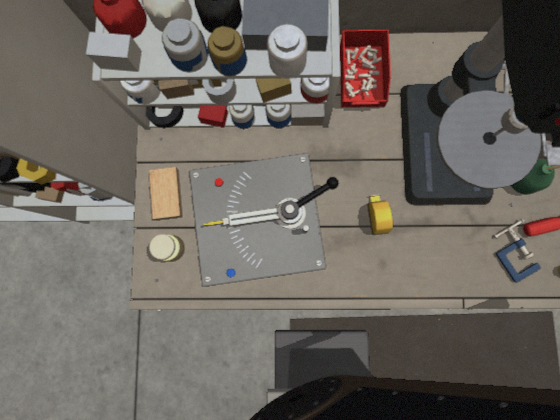

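View pics/side0.png

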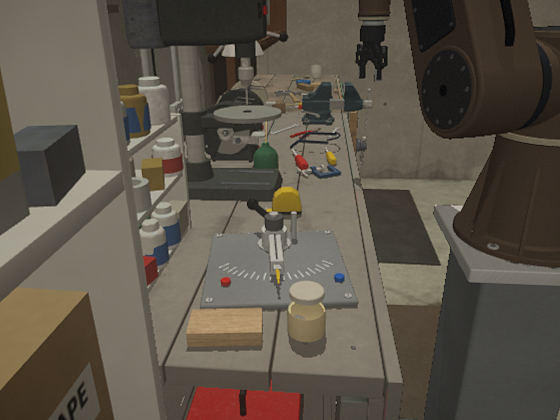

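```bash
cat > h.py <<'E'
import numpy as np,cv2
from rig import *
def ray(n,u,v):
    c=get_calibration(n);T=c['cam_to_world'];d=T[:3,:3]@np.linalg.inv(c['mtx'])@[u,v,1];return T[:3,3],d
def onz(n,u,v,z):
    o,d=ray(n,u,v);return o+d*(z-o[2])/d[2]
def proj(n,p):
    c=get_calibration(n);T=c['cam_to_world'];q=c['mtx']@(T[:3,:3].T@(np.array(p)-T[:3,3]));return q[:2]/q[2]
def blobs(im,lo,hi,roi,mn=8):
    h=cv2.cvtColor(im,cv2.COLOR_BGR2HSV);m=cv2.inRange(h,np.array(lo),np.array(hi));k=np.zeros_like(m);x0,y0,x1,y1=roi;k[y0:y1,x0:x1]=m[y0:y1,x0:x1]
    n,l,s,c=cv2.connectedComponentsWithStats(k)
    return [(s[i,4],c[i].round(1),s[i,:4].tolist()) for i in range(1,n) if s[i,4]>=mn],k
E
python3 - <<'E'
from h import *
t=cv2.imread('pics/top0.png');s=cv2.imread('pics/side0.png')
R=(190,155,330,290)
for nm,lo,hi in(('red',(0,150,80),(8,255,255)),('red2',(170,150,80),(180,255,255)),('blue',(105,150,60),(130,255,255)),('yel',(20,120,100),(35,255,255))):
    b,_=blobs(t,lo,hi,R,4)
    print('top',nm,[(a,c,bb,onz('top',*c,.036 if nm=='yel' else .021)[:2].round(4)) for a,c,bb in b])
    b,_=blobs(s,lo,hi,(195,230,360,310),4)
    print('side',nm,[(a,c,bb,onz('side',*c,.036 if nm=='yel' else .017)[:2].round(4)) for a,c,bb in b])
cv2.imwrite('pics/topz.png',cv2.resize(t[145:295,145:400],None,fx=3,fy=3,interpolation=cv2.INTER_CUBIC))
cv2.imwrite('pics/sidez.png',cv2.resize(s[180:350,180:370],None,fx=3.5,fy=3.5,interpolation=cv2.INTER_CUBIC))
E
```

```text
top red [(np.int32(48), array([218.5, 181.7]), [215, 178, 8, 8], array([0.5928, 0.2631]))]
side red [(np.int32(68), array([225. , 281.2]), [221, 277, 9, 9], array([0.5944, 0.2655]))]
top red2 []
side red2 []
top blue [(np.int32(47), array([230.4, 272.2]), [227, 269, 8, 8], array([0.3963, 0.2338]))]
side blue [(np.int32(54), array([338.9, 276.8]), [335, 274, 9, 7], array([0.3969, 0.2351]))]
top yel [(np.int32(46), array([213.9, 222.6]), [204, 221, 19, 4], array([0.5008, 0.2685]))]
side yel [(np.int32(47), array([277.5, 275. ]), [276, 269, 4, 14], array([0.502 , 0.2688]))]
```

View pics/topz.png

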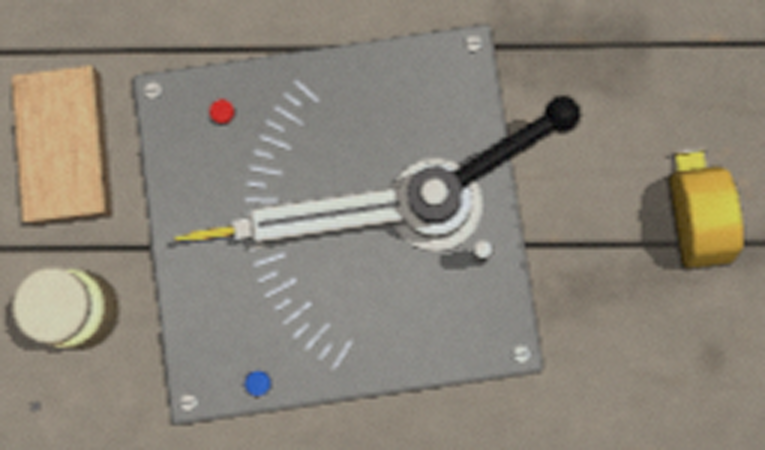

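View pics/sidez.png

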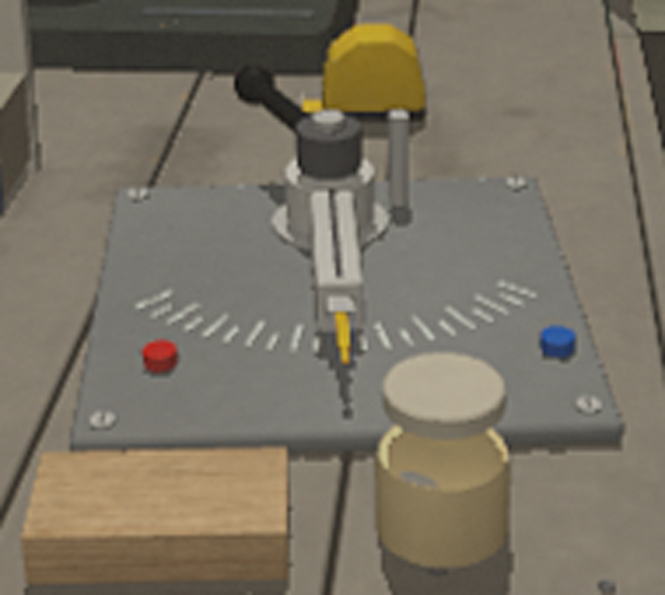

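Run:
```python
from h import *
f=lambda a,b:(a/3+145-1/3,b/3+145-1/3)
sc=[onz('top',*f(*p),.012)[:2] for p in((152,90),(475,44),(522,354),(188,403))]
print(np.round(sc,4)); A,B,C,D=sc
x=(A+D-B-C);x/=np.linalg.norm(x);y=np.array([-x[1],x[0]]);c=np.mean(sc,0)
print('plate ang',np.degrees(np.arctan2(x[1],x[0])),'centre',c,'pivot',c-.075*x,'dims',np.linalg.norm(A-B),np.linalg.norm(A-D))
for z in(.07,.075,.08): print('hub',z,onz('top',*f(435,191),z)[:2])
k=onz('top',*f(562,113),.062)[:2];n=onz('top',*f(170,240),.036)[:2];print('knob',k,'needle',n)
print('side needle',onz('side',180+347/3.5-.3,180+361/3.5-.3,.036)[:2],'side knob',onz('side',180+254/3.5-.3,180+83/3.5-.3,.062)[:2])
P=c-.075*x
ang=lambda q:np.arctan2(q[1]-P[1],q[0]-P[0])
th=ang(P+x)
for nm,q in(('knob',k),('needle',n),('red',np.array([.5936,.2643])),('blue',np.array([.3966,.2345])),('pin',onz('top',*f(484,249),.07)[:2])):
    print(nm,np.linalg.norm(q-P),(ang(q)-th)%(2*np.pi),ang(q),q)
# bystanders
for nm,pts,z in(('offc',[(12,75),(93,67),(105,214),(24,223)],.025),('jar',[(50,308)],.072),('tape',[(675,175),(740,180),(742,262),(690,268)],.05)):
    print(nm,[onz('top',*f(*p),z)[:2].round(3) for p in pts])
print(finger_overhang if not callable(finger_overhang) else finger_overhang())
```

```text
[[0.6111 0.3168]
 [0.6438 0.0769]
 [0.4158 0.0457]
 [0.382  0.2846]]
plate ang 97.92071399224977 centre [0.51318631 0.18100965] pivot [0.52352151 0.10672517] dims 0.2420840355309072 0.23133973190419177
hub 0.07 [0.52547117 0.10670924]
hub 0.075 [0.52474457 0.10666661]
hub 0.08 [0.52401798 0.10662399]
knob [0.58073798 0.01833089] needle [0.49655854 0.29524542]
side needle [0.49751458 0.29319974] side knob [0.58057827 0.01823298]
knob 0.10529612809084339 3.5778158330659973 -0.996330609045149 [0.58073798 0.01833089]
needle 0.1904386664517993 0.0038182867735037096 1.7128571518419435 [0.49655854 0.29524542]
red 0.17245527508177294 5.726478735866505 1.1523322937553582 [0.5936 0.2643]
blue 0.18009851593076887 0.6438052848124742 2.352844149880914 [0.3966 0.2345]
pin 0.05033177500998705 2.1476884766411413 -2.426457965470005 [0.48552077 0.07372166]
offc [array([0.62 , 0.418]), array([0.626, 0.358]), array([0.517, 0.345]), array([0.511, 0.404])]
jar [array([0.447, 0.368])]
tape [array([ 0.539, -0.06 ]), array([ 0.535, -0.105]), array([ 0.477, -0.104]), array([ 0.474, -0.069])]
0.014
```

Run:
```python
from h import *
for z in(.1,.15,.2,.25): print(z,onz('top',490,192,z)[:2].round(3),onz('top',440,140,z)[:2].round(3),onz('top',402,195,.03)[:2].round(3))
# drill table triangulate: centre hole top (490,138), side centre(247,114)
o,d=ray('top',490,138);p,e=ray('side',247,115)
A=np.c_[d,-e];s=np.linalg.lstsq(A,p-o,rcond=None)[0];print(o+d*s[0],p+e*s[1])
```

```text
0.1 [ 0.551 -0.288] [ 0.658 -0.196] [ 0.558 -0.134]
0.15 [ 0.542 -0.264] [ 0.642 -0.178] [ 0.558 -0.134]
0.2 [ 0.533 -0.241] [ 0.627 -0.161] [ 0.558 -0.134]
0.25 [ 0.524 -0.218] [ 0.611 -0.143] [ 0.558 -0.134]
[ 0.62936211 -0.24804255  0.20018493] [ 0.62834138 -0.24815268  0.19991719]
```

Run:
```python
from h import *
cv2.imwrite('pics/w0.png',capture('wrist'))
```

```text
(no output)
```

View pics/w0.png

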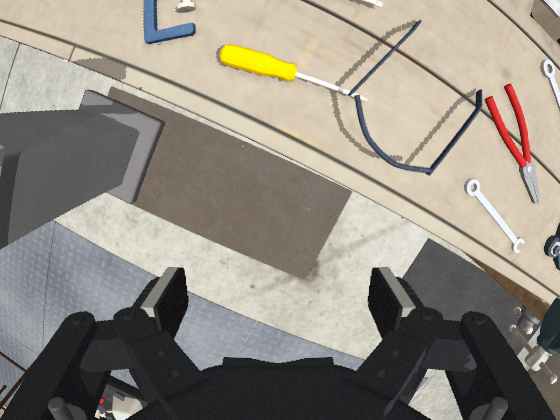

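>>> jog_arm(
  plan=[
    [[-40,0,37,0],[-80,0,74,0],[-120,0,110,0],[-160,0,147,0],[-200,0,184,-0.1],[-240,0,221,-0.2],[-282,0,257,-0.3],[-324,0,294,-0.4],[-366,0,330,-0.5],[-408,0,367,-0.6],[-451,0,403,-0.69],[-451,0,403,-0.693]],
  ],
  gripper=0,
)

```text
time_s: 1.65
ee_pos: [0.4499, 0.0034, 0.2453]
tool_rot: [[0.916, 0.0, 0.401], [-0.401, 0.001, 0.916], [-0.0, -1.0, 0.001]]
contact_force: [-0.1, -1.2, -0.4]
gripper_width: -0.002
```

Run:
```python
from h import *
s=sense();print(s['time_s'],s['ee_pos'],s['tool_rot'].round(4),s['gripper_width'],s['contact_force'],s['qpos'])
for n in('top','side'): cv2.imwrite(f'pics/{n}1.png',capture(n))
```

```text
1.65 [0.44994308 0.00337109 0.24526072] [[ 9.160e-01  2.000e-04  4.012e-01]
 [-4.012e-01  5.000e-04  9.160e-01]
 [-0.000e+00 -1.000e+00  5.000e-04]] -0.0021049876114312446 [-0.11407838 -1.24809439 -0.37289912] [-3.45545710e+00  1.14518127e+01  1.16574793e+02  3.74565668e-02
  5.19635525e+01  2.01760127e+01]
```

View pics/side1.png

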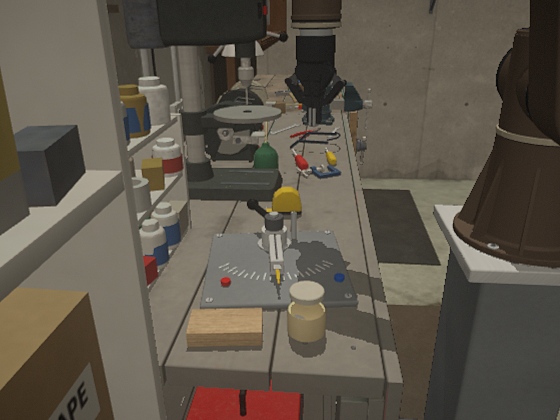

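>>> jog_arm(
  plan=[
    [[-18,0,47,0],[-36,20,94,0],[-54,50,141,0],[-73,90,189,0],[-73,130,189,0],[-73,170,189,0],[-73,195,189,0],[-73,203,189,0],[-73,203,189,0]],
  ],
)

```text
time_s: 2.88
ee_pos: [0.46, 0.2016, 0.0424]
tool_rot: [[0.913, -0.0, 0.408], [-0.408, -0.0, 0.913], [-0.0, -1.0, -0.0]]
contact_force: [0.2, 0.2, 0.3]
gripper_width: -0.001
```

Run:
```python
from h import *
s=sense();print(s['time_s'],s['ee_pos'],s['contact_force'])
a=capture('top');b=capture('side');cv2.imwrite('pics/c2.png',np.hstack([cv2.resize(a[130:300,130:400],None,fx=1.4,fy=1.4),cv2.resize(b[180:350,180:370],None,fx=1.4,fy=1.4)]))
cv2.imwrite('pics/s2.png',cv2.resize(b[60:350,160:420],None,fx=2,fy=2))
```

```text
2.875 [0.45995423 0.20159486 0.04240436] [0.23446942 0.18516645 0.25271887]
```

View pics/s2.png

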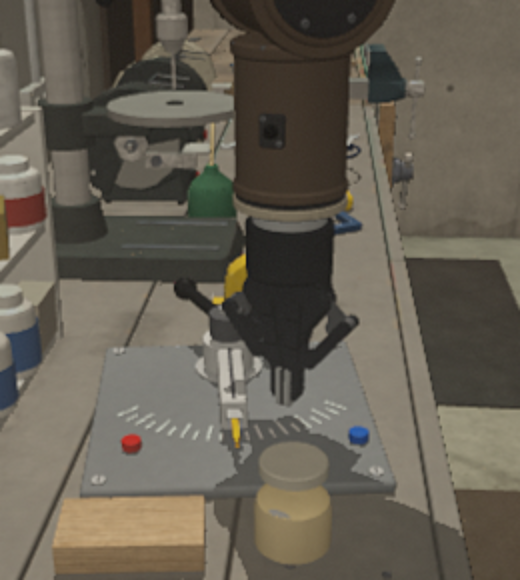

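>>> jog_arm(
  plan=[
    [[7,0,5,0],[14,0,9,0],[20,0,13,0],[26,0,17,0],[32,0,21,0],[38,0,25,0],[44,0,29,0],[50,0,33,0],[55,0,36,0],[55,0,36,0]],
  ],
)

```text
time_s: 4.22
ee_pos: [0.5254, 0.2131, 0.0424]
tool_rot: [[0.913, 0.001, 0.407], [-0.407, 0.0, 0.913], [0.001, -1.0, 0.001]]
contact_force: [0.2, 0.6, -0.1]
gripper_width: -0.002
```

```bash
cat > look.py <<'E'
import sys
from h import *
P=np.array([.5238,.1067])
k=sys.argv[1]
s=sense();print(s['time_s'],s['ee_pos'],s['contact_force'])
a=capture('top');b=capture('side')
for n,im,roi in(('top',a,(190,155,330,290)),('side',b,(195,230,360,310))):
    for nm,lo,hi,z in(('red',(0,150,80),(8,255,255),.021 if n=='top' else .017),('yel',(20,120,100),(35,255,255),.036)):
        bl,m=blobs(im,lo,hi,roi,4)
        for A,c,bb in bl:
            q=onz(n,*c,z)[:2];print(n,nm,A,c,q.round(4),'r',np.linalg.norm(q-P).round(4),'ang',np.degrees(np.arctan2(*(q-P)[::-1])).round(2))
a=cv2.resize(a[130:300,130:400],None,fx=2.2,fy=2.2,interpolation=2);cv2.imwrite(f'pics/t{k}.png',a)
cv2.imwrite(f'pics/s{k}.png',cv2.resize(b[130:350,160:420],None,fx=2.5,fy=2.5,interpolation=2))
E
python3 look.py 3
```

```text
4.225 [0.52539866 0.21312349 0.04235071] [ 0.16631287  0.62024325 -0.06349892]
side red 68 [225.  281.2] [0.5944 0.2655] r 0.1738 ang 66.03
side yel 41 [239.  272.1] [0.569  0.2646] r 0.1643 ang 74.02
```

View pics/s3.png

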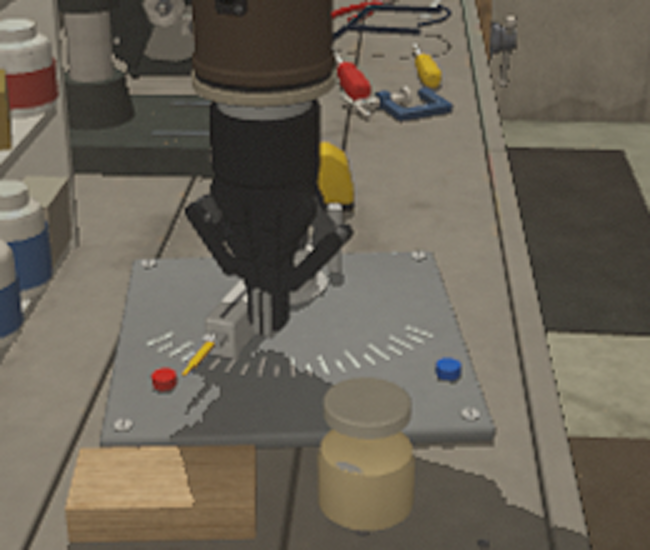

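View pics/t3.png

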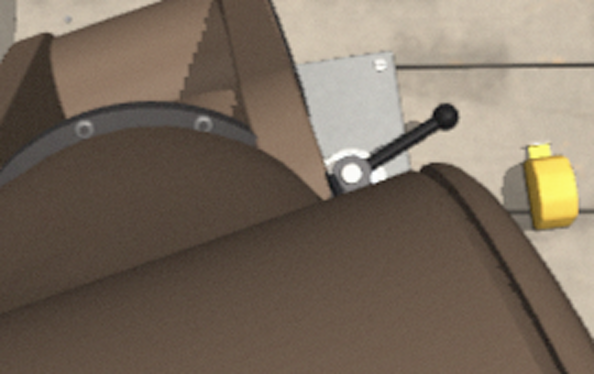

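>>> jog_arm(
  plan=[
    [[3,0,1,0],[6,0,2,0],[9,0,3,0],[11,0,4,0],[12.5,0,5,0],[13.5,0,5,0],[13.5,0,5,0],[13.5,0,5,0]],
  ],
)

```text
time_s: 5.32
ee_pos: [0.5391, 0.2121, 0.0423]
tool_rot: [[0.914, 0.0, 0.407], [-0.407, 0.0, 0.914], [0.0, -1.0, 0.0]]
contact_force: [-1.1, 0.2, -0.3]
gripper_width: -0.002
```

```bash
python3 look.py 4
```

```text
5.325 [0.53913382 0.21209535 0.0423464 ] [-1.06983787  0.18929374 -0.27539596]
side red 70 [225.1 281.2] [0.5943 0.2655] r 0.1738 ang 66.08
side yel 42 [228.8 269.9] [0.588  0.2587] r 0.165 ang 67.11
```

View pics/s4.png

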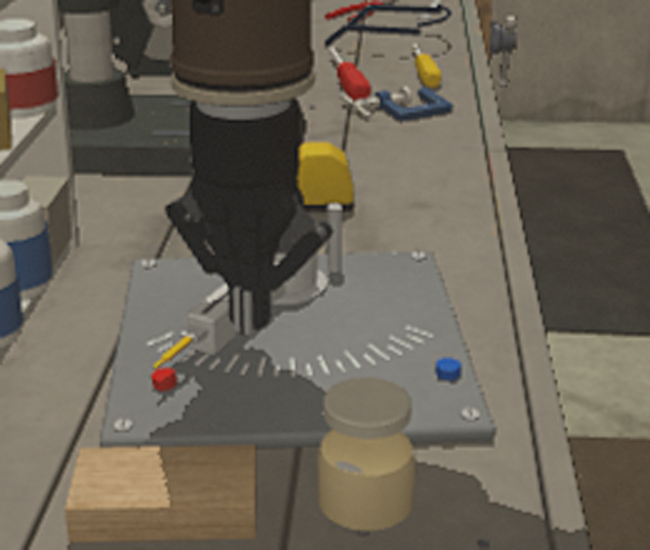

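>>> jog_arm(
  plan=[
    [[0.6,0,0,0],[1.2,0,0,0],[1.7,0,0,0],[1.7,0,0,0],[1.7,0,0,0]],
  ],
)

```text
time_s: 6.05
ee_pos: [0.5406, 0.2113, 0.0423]
tool_rot: [[0.914, 0.0, 0.407], [-0.407, -0.0, 0.914], [0.0, -1.0, 0.0]]
contact_force: [-1.5, 1.7, 0.4]
gripper_width: -0.003
```

```bash
python3 look.py 5
```

```text
6.05 [0.54056362 0.21130125 0.0423223 ] [-1.464387    1.66251653  0.40496981]
side red 71 [225.2 281.2] [0.5941 0.2655] r 0.1737 ang 66.13
side yel 42 [227.7 269.5] [0.5902 0.2575] r 0.1648 ang 66.25
```

>>> jog_arm(
  plan=[
    [[-8,0,0,0],[-20,0,0,0],[-35,0,0,0],[-45,-20,0,0],[-50,-60,-20,-0.1],[-60,-100,-50,-0.2],[-60,-120,-90,-0.3],[-60,-120,-130,-0.4],[-60,-120,-170,-0.5],[-60,-120,-200,-0.6],[-60,-120,-200,-0.6]],
  ],
)

```text
time_s: 7.52
ee_pos: [0.4026, 0.0522, 0.1623]
tool_rot: [[0.984, -0.001, -0.179], [0.179, -0.0, 0.984], [-0.001, -1.0, -0.0]]
contact_force: [0.2, 0.2, 0.1]
gripper_width: 0.0
```

```bash
python3 look.py 6
python3 - <<'E'
from h import *
for z in(.0,.1,.2,.3): print(z,onz('top',330,127,z).round(3),onz('top',338,78,z).round(3))
E
```

```text
7.525 [0.40257488 0.05215489 0.16230676] [0.16718003 0.22444199 0.09895585]
top red 7 [219.4 178.9] [0.599  0.2612] r 0.1718 ang 64.04
top red 12 [217.7 184. ] [0.5876 0.2647] r 0.1704 ang 68.01
top yel 41 [220.1 182.2] [0.5885 0.2569] r 0.1635 ang 66.71
side red 69 [225.1 281.2] [0.5943 0.2655] r 0.1738 ang 66.08
side yel 41 [227.5 269.5] [0.5905 0.2576] r 0.165 ang 66.14
0.0 [0.722 0.014 0.   ] [ 0.84  -0.006  0.   ]
0.1 [0.688 0.024 0.1  ] [0.793 0.005 0.1  ]
0.2 [0.653 0.033 0.2  ] [0.745 0.016 0.2  ]
0.3 [0.618 0.042 0.3  ] [0.698 0.028 0.3  ]
```

View pics/t6.png

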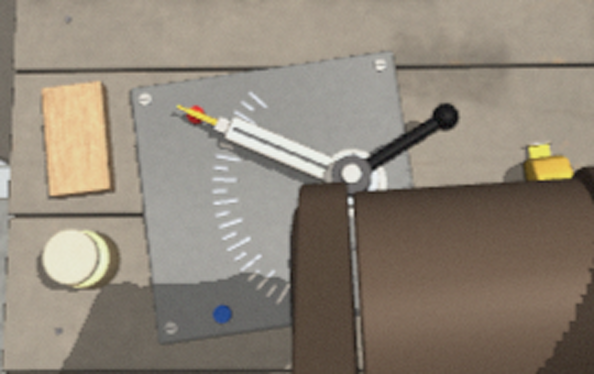

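View pics/s6.png

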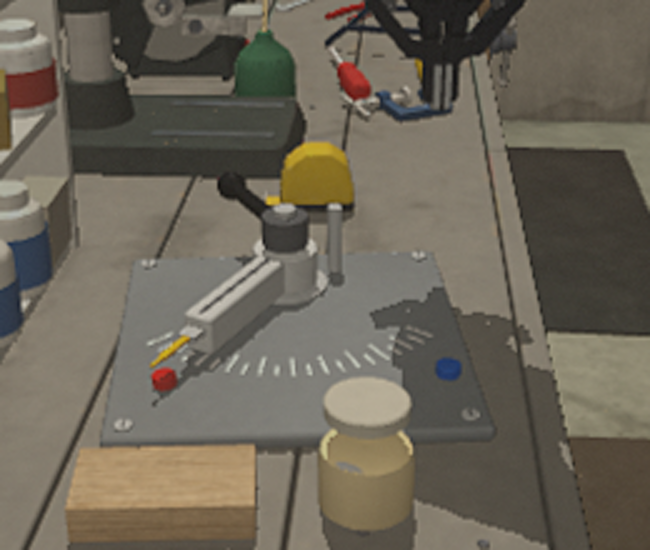

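Run:
```python
from h import *
b=cv2.imread('pics/side0.png');cv2.imwrite('pics/shelf.png',cv2.resize(b[80:290,90:290],None,fx=2.8,fy=2.8,interpolation=2))
a=cv2.imread('pics/top0.png');cv2.imwrite('pics/shelft.png',cv2.resize(a[0:160,90:400],None,fx=2.5,fy=2.5,interpolation=2))
```

```text
(no output)
```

View pics/shelf.png

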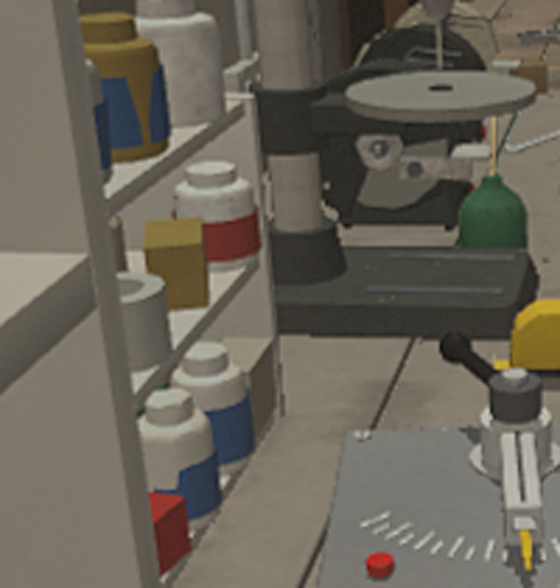

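View pics/shelft.png

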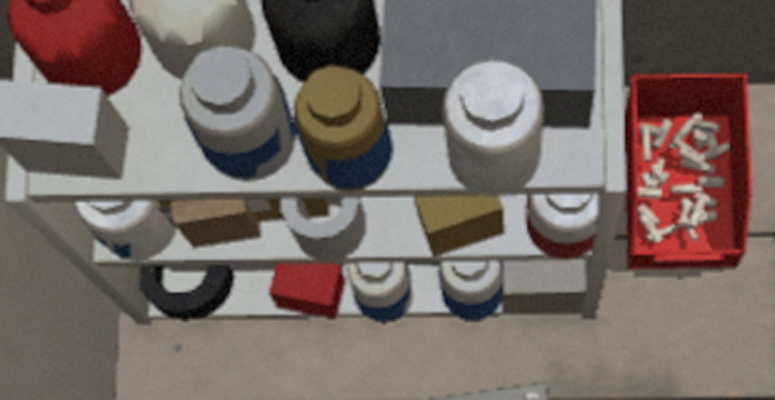

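>>> jog_arm(
  plan=[
    [[40,0,-5,-0.08],[90,0,-11,-0.16],[140,0,-17,-0.25],[180,0,-21,-0.33],[195,0,-23,-0.4],[195,20,-23,-0.4],[195,50,-23,-0.4],[195,80,-23,-0.4],[195,95,-23,-0.4],[195,98,-23,-0.4],[195,98,-23,-0.4]],
  ],
)

```text
time_s: 9.0
ee_pos: [0.6007, 0.0659, 0.0649]
tool_rot: [[0.836, 0.001, -0.549], [0.549, 0.0, 0.836], [0.001, -1.0, -0.0]]
contact_force: [-0.2, 0.1, 0.9]
gripper_width: 0.0
```

```bash
python3 look.py 7
```

```text
9.0 [0.60073262 0.0658646  0.06485759] [-0.248008    0.14734346  0.94805091]
top red 7 [219.4 178.9] [0.599  0.2612] r 0.1718 ang 64.04
top red 13 [217.7 183.9] [0.5878 0.2647] r 0.1705 ang 67.94
top yel 20 [221.8 182.6] [0.5875 0.2532] r 0.1597 ang 66.48
side red 68 [225.1 281.2] [0.5943 0.2655] r 0.1738 ang 66.08
side yel 41 [227.6 269.8] [0.5902 0.2586] r 0.1657 ang 66.4
```

View pics/s7.png

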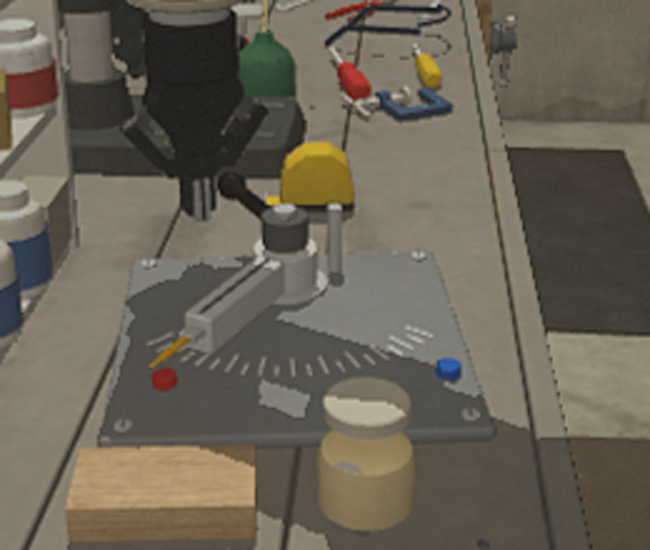

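Run:
```python
import numpy as np
from rig import sense
s=sense();R=s['tool_rot'];c=s['ee_pos'][:2];X=R[:2,0];Z=R[:2,2]
P=np.array([.5238,.1067]);th0=np.arctan2(R[1,0],R[0,0])
print(np.degrees(th0),c)
r=.076
for a in list(np.radians(np.arange(-52,-124,-6)))+[np.radians(-122.3)]:
    e=np.array([np.cos(a),np.sin(a)]);n=np.array([-e[1],e[0]])
    q=P+r*e+.0215*n
    d=(q-c)*1e3;yaw=a+np.pi/2
    print(round(np.degrees(a),1),q.round(4),'tx %.1f tz %.1f turn %.3f'%(d@X,d@Z,-(yaw-th0)))
```

```text
33.28495450906256 [0.60094993 0.06566499]
-52.0 [0.5875 0.06  ] tx -14.3 tz 2.7 turn -0.082
-58.0 [0.5823 0.0536] tx -22.2 tz 0.2 turn 0.022
-64.0 [0.5764 0.0478] tx -30.3 tz -1.5 turn 0.127
-70.0 [0.57   0.0426] tx -38.5 tz -2.3 turn 0.232
-76.0 [0.563  0.0382] tx -46.8 tz -2.2 turn 0.337
-82.0 [0.5557 0.0344] tx -55.0 tz -1.3 turn 0.441
-88.0 [0.5479 0.0315] tx -63.1 tz 0.5 turn 0.546
-94.0 [0.5399 0.0294] tx -70.9 tz 3.2 turn 0.651
-100.0 [0.5318 0.0281] tx -78.4 tz 6.6 turn 0.755
-106.0 [0.5235 0.0277] tx -85.6 tz 10.8 turn 0.860
-112.0 [0.5153 0.0282] tx -92.2 tz 15.7 turn 0.965
-118.0 [0.5071 0.0295] tx -98.3 tz 21.3 turn 1.070
-122.3 [0.5014 0.031 ] tx -102.3 tz 25.7 turn 1.145
```

>>> jog_arm(
  plan=[
    [[-8,0,0,0],[-15,0,0,0],[-22,0,0,0.02],[-30,0,-1.5,0.127],[-38.5,0,-2.3,0.232],[-47,0,-2.2,0.337],[-55,0,-1.3,0.44],[-63,0,0.5,0.546],[-71,0,3.2,0.65],[-78.5,0,6.6,0.755],[-85.5,0,10.8,0.86],[-88.5,0,13,0.91]],
  ],
)

```text
time_s: 10.6
ee_pos: [0.519, 0.0275, 0.0646]
tool_rot: [[0.945, 0.001, 0.327], [-0.327, -0.0, 0.945], [0.001, -1.0, 0.0]]
contact_force: [1.6, -0.9, 0.5]
gripper_width: 0.002
```

```bash
python3 look.py 8
python3 - <<'E'
import numpy as np
from rig import sense
s=sense();R=s['tool_rot'];c=s['ee_pos'][:2];X=R[:2,0];Z=R[:2,2]
P=np.array([.5238,.1067]);th0=np.arctan2(R[1,0],R[0,0])
print(np.degrees(th0),c)
for a in np.radians([-108,-112,-116,-118,-120,-122.3,-124,-126]):
    e=np.array([np.cos(a),np.sin(a)]);n=np.array([-e[1],e[0]])
    q=P+.076*e+.0215*n
    d=(q-c)*1e3;print(round(np.degrees(a),1),'tx %.1f tz %.1f turn %.3f'%(d@X,d@Z,-(a+np.pi/2-th0)))
E
```

```text
10.6 [0.51895932 0.02749288 0.06457776] [ 1.59266442 -0.88731794  0.47778815]
top red 7 [219.4 178.9] [0.599  0.2612] r 0.1718 ang 64.04
top red 13 [217.7 183.9] [0.5878 0.2647] r 0.1705 ang 67.94
top yel 44 [220. 182.] [0.5889 0.2571] r 0.1639 ang 66.6
side red 68 [225.  281.3] [0.5944 0.2659] r 0.1741 ang 66.09
side yel 43 [227.5 269.6] [0.5905 0.2579] r 0.1652 ang 66.21
-18.94640460746449 [0.51875916 0.02756503]
-108.0 tx 1.8 tz 0.8 turn -0.017
-112.0 tx -3.5 tz -0.6 turn 0.053
-116.0 tx -8.9 tz -1.6 turn 0.123
-118.0 tx -11.7 tz -2.0 turn 0.158
-120.0 tx -14.4 tz -2.2 turn 0.193
-122.3 tx -17.6 tz -2.4 turn 0.233
-124.0 tx -19.9 tz -2.5 turn 0.263
-126.0 tx -22.7 tz -2.5 turn 0.298
```

View pics/s8.png

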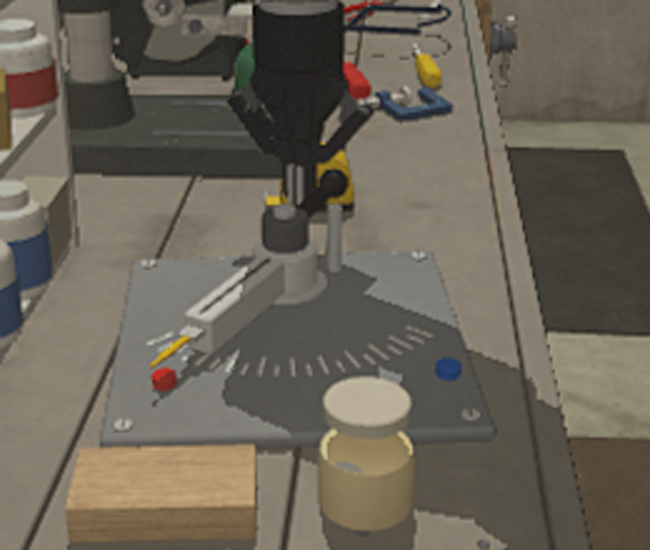

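Lever follows; push up to near the stop.

>>> jog_arm(
  plan=[
    [[-3.5,0,-0.6,0.05],[-7,0,-1.3,0.1],[-10,0,-1.8,0.14],[-12.5,0,-2,0.17],[-14.5,0,-2.2,0.195],[-16,0,-2.3,0.215],[-17,0,-2.4,0.23],[-17,0,-2.4,0.23]],
  ],
)

```text
time_s: 11.7
ee_pos: [0.5022, 0.0311, 0.0643]
tool_rot: [[0.848, -0.0, 0.53], [-0.53, 0.0, 0.848], [-0.0, -1.0, -0.0]]
contact_force: [0.6, -1.5, -0.0]
gripper_width: 0.001
```

Not at the stop yet (force still friction only); creep on.

>>> jog_arm(
  plan=[
    [[-0.7,0,0,0.01],[-1.4,0,0,0.02],[-1.4,0,0,0.02]],
  ],
)

```text
time_s: 12.08
ee_pos: [0.501, 0.0318, 0.0643]
tool_rot: [[0.837, -0.0, 0.547], [-0.547, 0.0, 0.837], [-0.0, -1.0, -0.0]]
contact_force: [0.9, -1.4, 0.5]
gripper_width: -0.001
```

>>> jog_arm(
  plan=[
    [[-0.7,0,0,0],[-1.4,0,0,0],[-1.4,0,0,0]],
  ],
)

```text
time_s: 12.45
ee_pos: [0.5, 0.0325, 0.0643]
tool_rot: [[0.837, 0.0, 0.547], [-0.547, -0.0, 0.837], [0.0, -1.0, 0.0]]
contact_force: [1.6, -3.0, -0.1]
gripper_width: 0.0
```

>>> jog_arm(
  plan=[
    [[-0.5,0,0,0],[-1,0,0,0],[-1,0,0,0]],
  ],
)

```text
time_s: 12.82
ee_pos: [0.4999, 0.0327, 0.0644]
tool_rot: [[0.837, 0.001, 0.547], [-0.547, -0.0, 0.837], [0.001, -1.0, 0.0]]
contact_force: [4.2, -8.6, -2.4]
gripper_width: 0.003
```

```bash
python3 look.py 9;python3 -c "
from rig import *
s=sense();print(s['contact_force'],s['torque'])"
```

```text
12.825 [0.49989927 0.03268715 0.0644179 ] [ 4.15551916 -8.64258502 -2.36808456]
top red 7 [219.4 178.9] [0.599  0.2612] r 0.1718 ang 64.04
top red 13 [217.7 183.9] [0.5878 0.2647] r 0.1705 ang 67.94
top yel 42 [220.  182.1] [0.5887 0.2571] r 0.1638 ang 66.67
side red 68 [225.  281.3] [0.5944 0.2659] r 0.1741 ang 66.09
side yel 40 [227.6 269.4] [0.5904 0.2572] r 0.1646 ang 66.13
[ 3.68682209 -8.87554133 -2.46174326] [-1.47404276 -0.75888403  0.05414647]
```

View pics/s9.png

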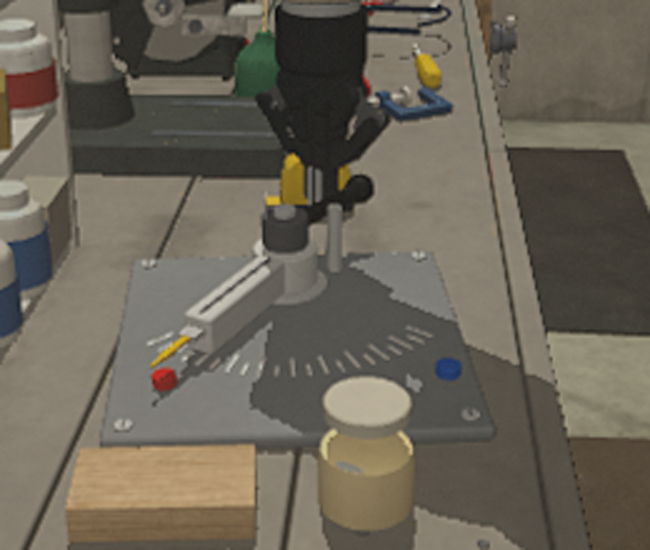

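>>> jog_arm(
  plan=[
    [[3,0,0,0],[12,0,0,0],[25,0,0,0],[30,-20,0,0],[30,-60,0,0],[30,-100,0,0],[31,-120,-40,0],[32,-120,-90,0],[33,-120,-140,0],[33,-120,-190,0],[33,-120,-240,0],[33,-120,-240,0]],
  ],
)

```text
time_s: 14.42
ee_pos: [0.3943, -0.1886, 0.1845]
tool_rot: [[0.835, 0.0, 0.551], [-0.551, -0.0, 0.835], [0.0, -1.0, -0.0]]
contact_force: [0.0, 1.0, -0.6]
gripper_width: 0.003
```

```bash
python3 look.py 10
```

```text
14.425 [ 0.39426385 -0.18856958  0.18451772] [ 0.04559273  1.00148258 -0.62460611]
top red 7 [219.4 178.9] [0.599  0.2612] r 0.1718 ang 64.04
top red 14 [217.5 183.9] [0.5879 0.2652] r 0.1709 ang 67.99
top yel 41 [220.1 182.2] [0.5885 0.2569] r 0.1635 ang 66.71
side red 67 [225.1 281.2] [0.5943 0.2655] r 0.1738 ang 66.08
side yel 41 [227.7 269.4] [0.5902 0.2572] r 0.1645 ang 66.18
```

View pics/t10.png

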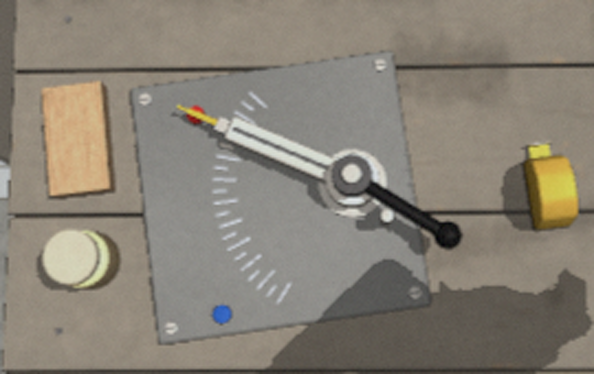

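View pics/s10.png

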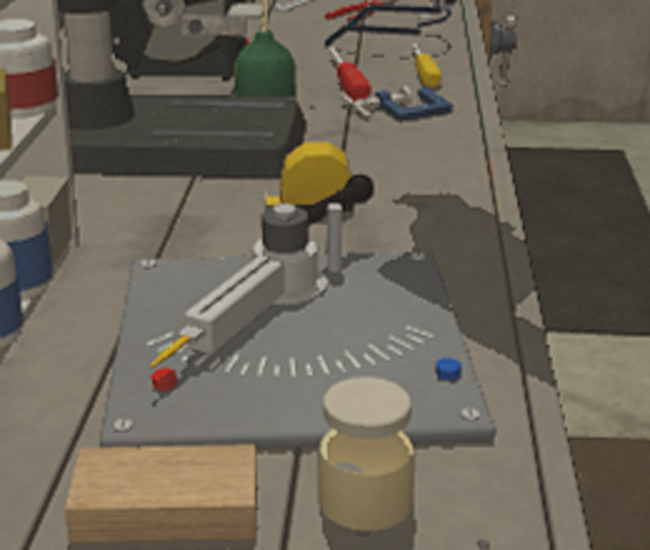

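Run:
```python
from h import *
P=np.array([.5238,.1067])
q=onz('top',448/2.2+130-.3,235/2.2+130-.3,.062)[:2];a=np.arctan2(*(q-P)[::-1])
print(q,np.linalg.norm(q-P),np.degrees(a),'plate rad',(a-np.radians(97.9))%(2*np.pi))
print(sense()['time_s'],abs(sense()['qvel']).max())
print(hand_in())
```

```text
[0.46784887 0.01790698] 0.10495107755334979 -122.21625145365009 plate rad 2.4414319821656374
14.525 2.0099315272340426
the job is handed in; nothing more can be done
None
```

The jig is set and locked, and I handed the job in at about 14.5 s.

- **Needle:** I pushed the swinging arm clockwise with the closed fingertips until the yellow needle lay over the red magnet. The last pictures put the needle at 66.2° in the side view and 66.7° in the top view, against 66.1–66.2° for the magnet. The two views disagree by about half a degree. Even by the worse one, the needle is about 1.5 mm from the magnet's centre, well within its 9 mm radius.
- **Lever:** I then pushed the lever clockwise until the measured force rose to about 10 N at the pin. After I backed off, the lever's direction measured 2.441 rad, against 2.44 rad at the stop. The needle had not moved.
- **Force direction:** The force at the stop pointed about 30° away from what I expected. I put that down to friction or sensor noise and did not look into it further.
- **Bystanders and hand:** The jar, offcut and tape measure look unmoved in the last pictures. The hand is well clear, but the joints still read up to 2°/s when I handed in.

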